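# Dock the drip tray and snap its latch shut

### The arm

A 7-joint arm with a two-finger parallel gripper is mounted at the origin on the work surface. World frame = base frame: x ahead of the robot, y to its left, z up, the work surface at z = 0. Lengths are in m, angles in rad, forces in N, time in s.
With the tool pointing down it reaches from about 0.4 to 0.85 m from the base axis. Payload 10.4 kg.
Tool frame: the origin (TCP) lies between the finger pads; the fingertips stand 19 mm ahead of it and the grasp point (between the pads) is the TCP (manip.tip_reach is the z of the fingertips in the tool frame, in m); z points along the fingers, y is the direction in which the jaws open and shut (so a half turn about z gives the same grasp; the last joint's range is limited). The gripper opens to 85 mm and grips with 20 to 120 N. Pads are 22 mm wide; open, the fingers measure 114 mm over their backs; the gripper's body (76 mm by 85 mm) begins 54 mm behind the grasp point. The pads swing forward as they close: fully open they stand 13 mm farther back than shut.
Start: joints at [1.239, 0.332, -0.065, 1.46, 0.022, 1.35, -0.088], TCP at [0.19, -0.595, 0.25] pointing down, gripper open.
Joint ranges: [-2.6, 2.6], [-0.5, 2.12], [-1.47, 1.34], [0.16, 2.42], [-1.27, 4.41], [0.06, 2.06], [-2.6, 2.6]. Speed limits (rad/s): [2.22, 2.22, 2.79, 2.79, 3.14, 3.14, 3.14].

### API

Orientations are given as a unit quaternion [x, y, z, w].
In Python, from workcell import sensors, cams, manip gives the robot as it stands.
- The arm moves only by the shell command python3 -m jog 'ROWS' [FORCE]. ROWS is JSON, a list of rows, each a list of 3 entries, a list of its own where there are three numbers: the shift along the world's x, y, z in m, then the turn, a rotation vector about the world's x, y, z in rad, then the opening in per cent of the stroke, from 0 (shut) to 100 (fully open). In form: [[[dx, dy, dz], [wx, wy, wz], grip], ...]. A call has 1 to 5 rows; each row shifts and turns the pose as measured when the row begins; what a row does not reach is not made up. A row lasts 1/8 s, in which the tool goes at most 62.5 mm and 10.7 degrees, less where a joint would pass 70% of its speed; a pose out of reach is approached as far as the arm can. A call with a gripper value outside its range is refused whole. The fingers move at their own pace and stop on an object; FORCE is the grip in N (left out, the last holds). Time passes only in rows, so rows that do not move let the fingers close. It gives the time, the measured TCP pose, the force and the opening at its end, in the units of the state.
- sensors.get_obs(): the state, without advancing time (a new reading comes with each control period).
- cams.camera(name): name is "scene" or "top" or "wrist"; returns (picture, depth): 480x640x3 uint8, red, green, blue; 480x640 float32, m along the optical axis (not along the pixel's ray), 0 where there is no reading.
- cams.camera_model(name): a dict with "intrinsics" (3x3 intrinsics, pixels), "view" (4x4, takes a point from world to camera coordinates). Camera axes: x right, y down, z forward; pixel columns grow to the right and rows downward; lengths in m; the calibration is good to about 2 mm. A picture is of the moment at which its call begins: read the wrist's pose just before it. camera_model takes no time and is no camera call; for the wrist camera it gives the pose at the moment of the call.
- manip.hand_in(): hands the job in, once; it reports no verdict.
The state is a dict: "clock": time; "joint_pos": joint angles; "joint_velocities": joint speeds; "tau": joint torques, N m; "position": TCP position; "ee_rot": TCP orientation; "ft_force": force on the tool from outside, world axes, zero at the start; "torque": the same for the moment, N m; "grip_width": opening from 0.0 (shut) to 1.0 (fully open).
Only numpy, scipy, OpenCV 4.12 (cv2) and the standard library are available. Lean on these libraries where they do the work, as an engineer would, in place of code of your own. Each camera call takes 0.05 s, during which the arm holds its last target.

### The job

Push the metal drip tray along its dock, away from the robot, until it is fully home against the back housing; then flip the toggle lever beside it over, inward past centre, so that it snaps shut and locks the tray in. Only push with the fingertips: do not lift or tip the tray, and leave the other things on the counter where they stand.

Things in the scene. Friction and masses are not known exactly. Their poses are not given: they have to be found in the camera images.
- dock: Low stainless dock fixed to the counter, turned up to 0.45 rad either way. Origin at counter level, mid-width; x is the way the tray slides in (away from the robot), y left, z up. Base plate 4 mm thick, 232 wide, from x = -75 to 210; side rails along it at y = -104 and 104, tops at z = 30, 3 mm play beside the tray; housing across the back (the stop) from x = 140 to 215, 72 mm high.
- home_line (a point): Point of the dock at x = 0, y = 0, z = 40 mm: the middle of the tray's front top edge comes here when the tray is fully home against the housing.
- tray: Loose open metal drip tray with a black slatted grate, 140 mm long (dock x), 190 wide, 36 high, 0.3 to 0.65 kg, on the dock's plate between the rails, drawn out 40 to 80 mm towards the robot. Origin: middle of its front (robot-side) wall, at its underside; x points into the dock. Pushed at the middle of the front wall it slides straight, with a few newtons.
- tray_front (a point): Middle of the top edge of the tray's front wall: 36 mm above the tray's underside, 40 mm above the counter.
- latch (a joint): Toggle lever on the dock's left, rad: 0 = open, leaning 40 degrees outward (dock +y); 0.7 = upright, dead centre; 1.4 = shut, leaning 40 degrees inward over the tray. A spring drives it from dead centre to either end; about 4 N sideways on the knob starts it. Values over 1.3 are snapped shut.
- latch_hinge (a point): Hinge of the lever, its axis along dock x: at dock x = -11, y = 107, z = 52 mm, on top of a dark post 26 mm by 16 mm (highest point 63 mm above the counter).
- latch_bar (a point): Tip of the lever's locking bar, 55 mm from the hinge at right angles to the lever, 10 mm thick. It points inward and up while open (tip 87 mm above the counter); shut, it points inward and down close in front of the tray's front wall. If the tray is not home the bar lands on the tray and the lever cannot close.
- latch_knob (a point): Centre of the lever's black ball knob, 28 mm across, on a 12 mm rod, 95 mm from the hinge: 125 mm above the counter at either end, 147 mm at dead centre; at dock y = 168 mm open and 46 mm shut, dock x = -11.
- syrup: Bystander: clear bottle, 56 mm wide, 165 high mm; origin at its underside, leave it alone.
- cup: Bystander: paper cup, 80 mm wide, 100 high mm; origin at its underside, leave it alone.
- jar: Bystander: glass jar, 68 mm wide, 100 high mm; origin at its underside, leave it alone.
- bowl: Bystander: steel bowl, 110 mm wide, 45 high mm; origin at its underside, leave it alone.
- spoon: Bystander: black serving spoon lying flat, 20 high mm; origin at its underside in mid-length, leave it alone.
- can: Bystander: metal can, 66 mm wide, 115 high mm; origin at its underside, leave it alone.
- shaker: Bystander: steel shaker, 48 mm wide, 85 high mm; origin at its underside, leave it alone.
There are look-alikes about, which are no part of the job. What is shaped like the tray but red is not meant.

How it is judged:
On the way, in this order (a step that is already met when the one before it is completed fails the run):
1. the tray is pushed home while the lever is still open (x of tray_front in the frame of dock above -0.006 m and value of joint latch below 0.5 rad), for 0.2 s.
2. the lever has snapped shut with the tray home (x of tray_front in the frame of dock above -0.006 m and value of joint latch above 1.3 rad), for 0.2 s.
At the end, for the whole second after the job is handed in: The tray lies flat on the dock at rest, its front no more than 6 mm short of home, and the lever is at its shut end (over 1.3 of 1.4 rad) (all of step 2 and linear speed of tray below 0.01 m/s and angle between tray's own z axis and vertical below 0.05 rad and height (world z) of tray below 0.009 m); the robot touches nothing.
It fails at once if the tray is lifted or tipped (height (world z) of tray above 0.022 m or angle between tray's own z axis and vertical above 0.15 rad).
It fails at once if another thing on the counter is knocked over or moved more than 30 mm (distance of any of syrup, cup, jar, bowl, spoon, can, shaker from where it was at the start of the episode above 0.03 m or angle between any of syrup, cup, jar, bowl, spoon, can, shaker's own z axis and vertical above 0.5 rad).
It also fails if it takes over 48 s, if anything falls off the work surface, if the arm or the gripper's body presses on something with over 40 N, if the wrist force passes 120 N, or if a joint passes its speed limit or range.

## Working session

There is one attempt and no reset: what is moved stays moved. The work goes in short steps, Python scripts to look and compute and a shell command to move; the robot and the scene stay as the last step left them, time stands still between calls to the robot, and variables do not carry over. Pictures are saved under pics/ and viewed, and the job is handed in when it is done.

```bash
mkdir -p pics; ls
python3 - <<'E'
from workcell import sensors,cams,manip
import cv2,numpy as np
print(sensors.get_obs())
for n in ["scene","top"]:
    p,d=cams.camera(n); cv2.imwrite(f"pics/{n}0.png",p[:,:,::-1]); np.save(f"{n}_d.npy",d); np.save(f"{n}_p.npy",p)
    m=cams.camera_model(n); print(n,m)
E
```

```text
pics
{'clock': 0.0, 'joint_pos': array([ 1.23939747,  0.33288945, -0.06469643,  1.46090808,  0.02158534,
        1.34990759, -0.0884854 ]), 'joint_velocities': array([-0.0009616 ,  0.00029632, -0.00076079, -0.0032434 ,  0.00086963,
       -0.00124487, -0.00131732]), 'tau': array([ 2.91696670e-04, -6.25450516e+01,  4.90960618e-02, -3.91610026e+01,
        1.61564257e-02,  9.85471270e-03,  2.29309768e-05]), 'position': array([ 0.18984296, -0.59511582,  0.24952079]), 'ee_rot': array([ 9.88101645e-01,  1.53800639e-01, -1.34373587e-04, -6.95985069e-04]), 'ft_force': array([-0.04521198, -0.21881086,  0.46145994]), 'torque': array([ 0.00631311, -0.02236411,  0.00715163]), 'grip_width': 1.0020027964440144}
scene {'intrinsics': array([[444.64294915,   0.        , 330.60414406],
       [  0.        , 444.64294915, 244.99485502],
       [  0.        ,   0.        ,   1.        ]]), 'view': array([[-0.44674833,  0.89464153,  0.00569787,  0.16625505],
       [ 0.67401829,  0.34075223, -0.65542907, -0.25076722],
       [-0.58831562, -0.28897137, -0.75523524,  1.59745113],
       [ 0.        ,  0.        ,  0.        ,  1.        ]])}
top {'intrinsics': array([[584.96033708,   0.        , 316.38610656],
       [  0.        , 584.96033708, 244.38928789],
       [  0.        ,   0.        ,   1.        ]]), 'view': array([[-0.01698344, -0.99985223,  0.00266043,  0.0459108 ],
       [-0.9860747 ,  0.01630905, -0.16550134,  0.45923976],
       [ 0.1654335 , -0.00543416, -0.98620598,  1.3594175 ],
       [ 0.        ,  0.        ,  0.        ,  1.        ]])}
```

View pics/scene0.png

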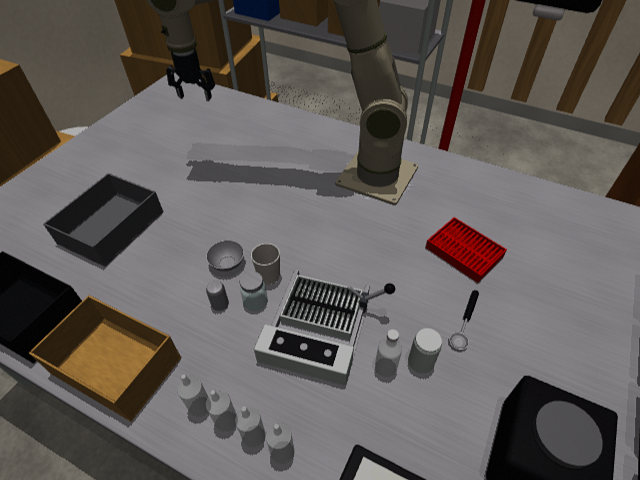

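View pics/top0.png

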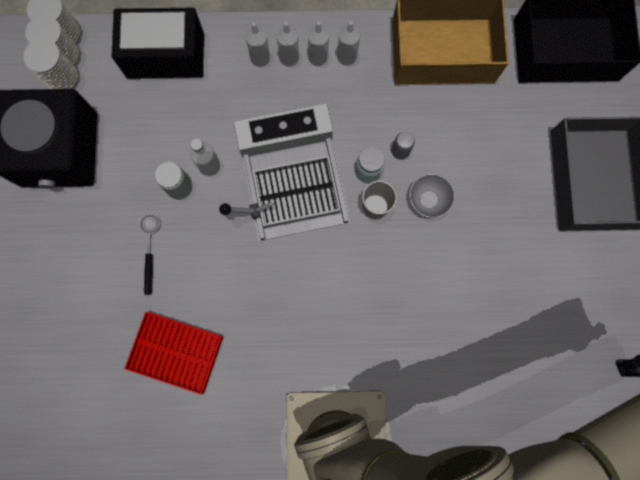

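The scene view shows the dock at about (315,315) with the black-slatted tray in it and the lever knob at (390,289). The red look-alike is at (466,248). In the top view the dock is at (292,175), the tray at (298,190), the knob at (226,210) and the red one at (175,352). The tray meant is the steel one with black slats in the dock.

Run:
```python
import cv2,numpy as np
p=np.load("top_p.npy")[95:250,205:360,::-1]
cv2.imwrite("pics/topcrop.png",cv2.resize(p,None,fx=3.8,fy=3.8,interpolation=cv2.INTER_CUBIC))
p=np.load("scene_p.npy")[255:395,245:415,::-1]
cv2.imwrite("pics/scenecrop.png",cv2.resize(p,None,fx=4,fy=4,interpolation=cv2.INTER_CUBIC))
```

```text
(no output)
```

View pics/topcrop.png

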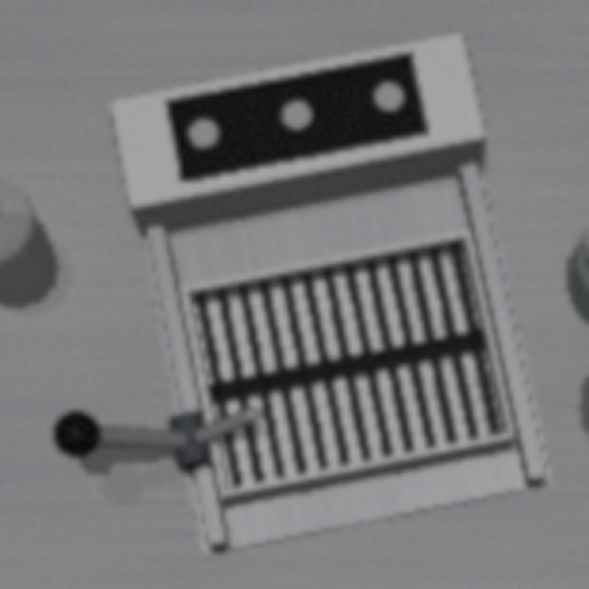

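View pics/scenecrop.png

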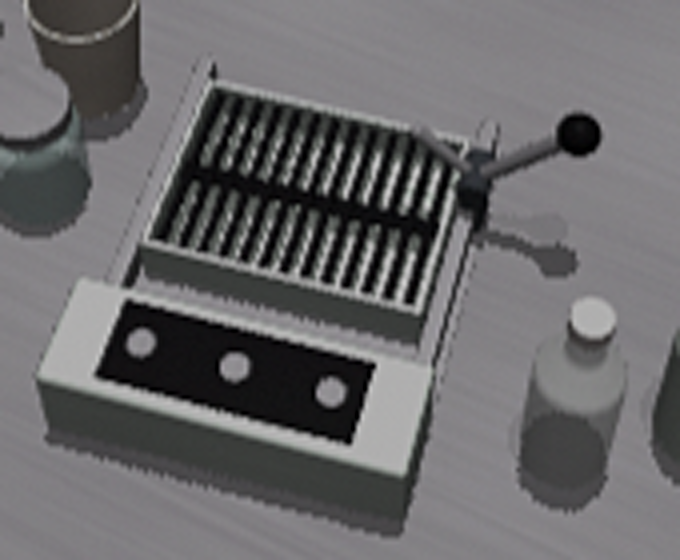

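The crop confirms it: a steel tray with black slats inside the white-housed dock. The lever leans out to the left, with the knob at crop (76,434). The tray's front edge runs from crop (222,499) to (517,437).

```bash
cat > h.py <<'E'
import numpy as np,cv2
from workcell import cams
def ray(n,uv):
    m=cams.camera_model(n);V=m["view"];d=np.linalg.inv(m["intrinsics"])@[uv[0],uv[1],1];R=V[:3,:3]
    return -R.T@V[:3,3], R.T@d
def plane(n,uv,z):
    o,d=ray(n,uv); return o+d*(z-o[2])/d[2]
def tri(a,ua,b,ub):
    o1,d1=ray(a,ua);o2,d2=ray(b,ub)
    s=np.linalg.lstsq(np.c_[d1,-d2],o2-o1,rcond=None)[0]
    p,q=o1+s[0]*d1,o2+s[1]*d2
    return (p+q)/2,np.linalg.norm(p-q)
def T(x,y): return (x/3.8+205-.37,y/3.8+95-.37)
def S(x,y): return (x/4+245-.375,y/4+255-.375)
E
python3 - <<'E'
from h import *
np.set_printoptions(precision=4,suppress=True)
print("knob",tri("top",T(76,434),"scene",S(578,134)))
print("trayBL",tri("top",T(192,292),"scene",S(420,312)))
print("trayBR",tri("top",T(466,240),"scene",S(145,243)))
print("trayFR",tri("top",T(514,437),"scene",S(215,83)))
print("hB L",tri("top",T(112,100),"scene",S(408,474)), "hBR",tri("top",T(462,35),"scene",S(37,377)))
print("hF L",tri("top",T(133,210),"scene",S(433,368)), "hFR",tri("top",T(485,140),"scene",S(82,280)))
P={}
for k,uv,z in [("hBL",(112,100),.072),("hBR",(462,35),.072),("hFL",(133,210),.072),("hFR",(485,140),.072),("railL",(218,545),.03),("railR",(537,482),.03),("tFL",(222,499),.04),("tFR",(514,437),.04),("tBL",(192,292),.04),("tBR",(466,240),.04)]:
    P[k]=plane("top",T(*uv),z); print(k,P[k])
# fit dock pose: known points
M=np.array([[.215,.116],[.215,-.116],[.14,.116],[.14,-.116],[-.075,.104],[-.075,-.104]])
W=np.array([P[k][:2] for k in ["hBL","hBR","hFL","hFR","railL","railR"]])
mc,wc=M.mean(0),W.mean(0);A=M-mc;B=W-wc
th=np.arctan2((A[:,0]*B[:,1]-A[:,1]*B[:,0]).sum(),(A*B).sum());R=np.array([[np.cos(th),-np.sin(th)],[np.sin(th),np.cos(th)]])
t=wc-R@mc; print("yaw",th,"t",t,"res",W-(M@R.T+t))
for k in P: print(k,R.T@(P[k][:2]-t))
print("knob dock",R.T@(tri("top",T(76,434),"scene",S(578,134))[0][:2]-t))
for n,x,y,z in [("home",0,0,.04),("hinge",-.011,.107,.052),("knobopen",-.011,.168,.125),("knobup",-.011,.107,.147),("knobshut",-.011,.046,.125)]: print(n,R@[x,y]+t,z)
# bystanders near
E
```

```text
knob (array([0.5307, 0.2441, 0.1241]), np.float64(0.0014970934564068957))
trayBL (array([0.6432, 0.1871, 0.0339]), np.float64(0.004592528793644713))
trayBR (array([0.6767, 0.0067, 0.0335]), np.float64(0.0024084906328976255))
trayFR (array([ 0.5437, -0.0183,  0.0365]), np.float64(0.0037148672855886644))
hB L (array([0.7608, 0.2337, 0.0684]), np.float64(0.0026243954707008002)) hBR (array([0.8032, 0.0081, 0.0648]), np.float64(0.0007135714681633759))
hF L (array([0.6897, 0.219 , 0.0637]), np.float64(0.0006881677922821274)) hFR (array([ 0.7329, -0.0048,  0.0625]), np.float64(0.0002031126261301019))
hBL [0.7598 0.232  0.072 ]
hBR [0.8    0.0087 0.072 ]
hFL [0.6867 0.2183 0.072 ]
hFR [ 0.7294 -0.0045  0.072 ]
railL [0.479  0.1688 0.03  ]
railR [ 0.5164 -0.0343  0.03  ]
tFL [0.5066 0.1653 0.04  ]
tFR [ 0.5437 -0.0199  0.04  ]
tBL [0.6422 0.1843 0.04  ]
tBR [0.6741 0.008  0.04  ]
yaw 0.1846372011490005 t [0.5701 0.081 ] res [[-0.0003 -0.0025]
 [-0.0028  0.0022]
 [ 0.0003 -0.0025]
 [ 0.0004  0.0028]
 [ 0.0016 -0.0007]
 [ 0.0009  0.0007]]
hBL [0.2142 0.1136]
hBR [ 0.2126 -0.1133]
hFL [0.1398 0.1135]
hFR [ 0.1409 -0.1133]
railL [-0.0735  0.103 ]
railR [-0.074  -0.1035]
tFL [-0.047   0.0946]
tFR [-0.0446 -0.0943]
tBL [0.0898 0.0883]
tBR [ 0.0887 -0.0909]
knob dock [-0.0088  0.1676]
home [0.5701 0.081 ] 0.04
hinge [0.5397 0.1842] 0.052
knobopen [0.5285 0.2441] 0.125
knobup [0.5397 0.1842] 0.147
knobshut [0.5509 0.1242] 0.125
```

```bash
python3 -c "
from workcell import manip;print(manip.tip_reach)"
python3 -m jog '[[[0.022,0.05,0],[0,0,-0.025],0],[[0.022,0.05,0],[0,0,-0.025],0],[[0.022,0.05,0],[0,0,-0.025],0],[[0.022,0.05,0],[0,0,-0.025],0],[[0.022,0.05,0],[0,0,-0.025],0]]'
```

```text
0.019
clock: 0.72
position: [0.2991, -0.3396, 0.2464]
ee_rot: [0.996, 0.087, -0.001, -0.002]
ft_force: [1.8, -0.1, 0.7]
grip_width: 0.001
```

```bash
python3 -m jog '[[[0.023,0.05,0],[0,0,0.002],0],[[0.023,0.05,0],[0,0,0.002],0],[[0.023,0.05,0],[0,0,0.002],0],[[0.023,0.05,0],[0,0,0.002],0],[[0.023,0.05,0],[0,0,0.002],0]]'
python3 -m jog '[[[0.023,0.05,0],[0,0,0],0],[[0.023,0.05,0],[0,0,0],0],[[0.015,0.04,0],[0,0,0],0],[[0.005,0.01,0],[0,0,0],0]]'
```

```text
clock: 1.35
position: [0.4155, -0.0805, 0.2459]
ee_rot: [0.996, 0.091, -0.002, -0.001]
ft_force: [1.6, 0.2, -1.0]
grip_width: 0.0
clock: 1.85
position: [0.4825, 0.0779, 0.2457]
ee_rot: [0.996, 0.093, -0.001, -0.002]
ft_force: [0.1, -0.3, -0.8]
grip_width: -0.003
```

```bash
python3 -m jog '[[[-0.011,-0.015,-0.03],[0,0,0],0],[[0,0,-0.05],[0,0,0],0],[[0,0,-0.04],[0,0,0],0],[[0,0,0],[0,0,0],0]]'
python3 - <<'E'
from h import *
p,d=cams.camera("wrist"); cv2.imwrite("pics/w1.png",p[:,:,::-1])
p,d=cams.camera("scene"); cv2.imwrite("pics/s1.png",p[:,:,::-1])
E
```

```text
clock: 2.35
position: [0.4707, 0.0605, 0.1225]
ee_rot: [0.996, 0.093, -0.002, -0.001]
ft_force: [-0.7, -0.8, 0.2]
grip_width: 0.003
```

View pics/w1.png

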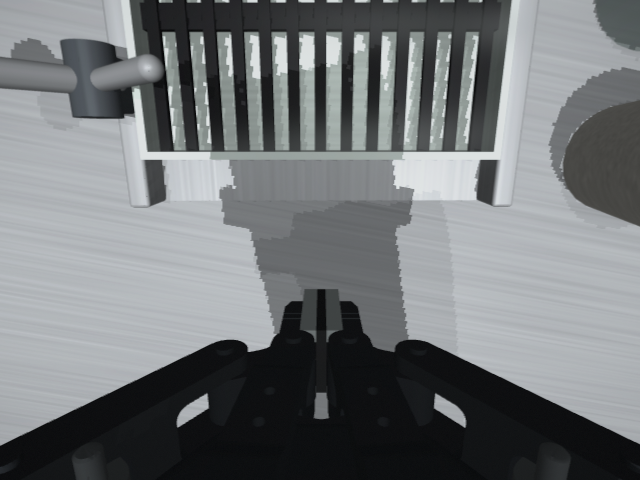

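View pics/s1.png

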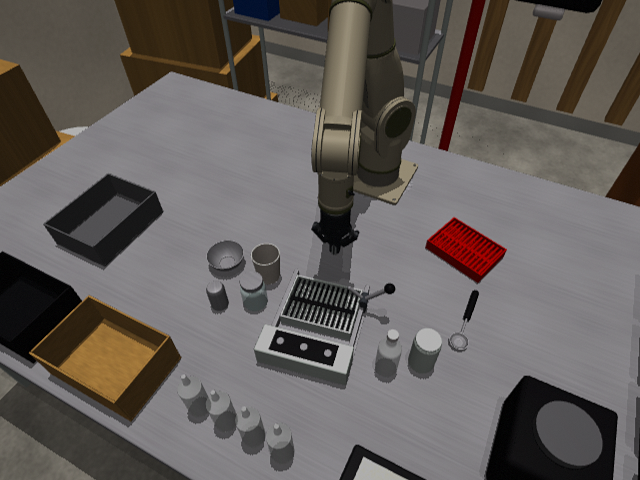

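Run:
```python
from h import *
from workcell import sensors
from scipy.spatial.transform import Rotation as Ro
o=sensors.get_obs(); m=cams.camera_model("wrist"); p,d=cams.camera("wrist")
v,u=np.mgrid[:480,:640]; K=m["intrinsics"];V=m["view"]
c=np.stack([(u-K[0,2])/K[0,0]*d,(v-K[1,2])/K[1,1]*d,d],-1)
w=(c-V[:3,3])@V[:3,:3]
t=(w-o["position"])@Ro.from_quat(o["ee_rot"]).as_matrix()
sel=(d>0)&(w[...,2]>.1)&(v>240)
q=t[sel]
for a in np.arange(-.11,.03,.01):
    s=q[(q[:,2]>=a)&(q[:,2]<a+.01)]
    if len(s): print("toolz %.2f"%a,len(s),"x",s[:,0].min().round(3),s[:,0].max().round(3),"y",s[:,1].min().round(3),s[:,1].max().round(3))
print(plane("wrist",(321,155),.04),plane("wrist",(321,203),.004), w[155,321],w[159,321])
y=np.array([.185]);t0=np.array([.5701,.081]);R=np.array([[np.cos(.1846),-np.sin(.1846)],[np.sin(.1846),np.cos(.1846)]])
for uv,z in [((144,156),.04),((499,156),.04),((140,206),.03),((504,206),.03)]: print(R.T@(plane("wrist",uv,z)[:2]-t0))
```

```text
toolz -0.09 1242 x 0.017 0.02 y -0.02 0.019
toolz -0.08 11453 x 0.006 0.02 y -0.057 0.056
toolz -0.07 19354 x -0.005 0.017 y -0.061 0.06
toolz -0.06 15292 x -0.009 0.017 y -0.055 0.054
toolz -0.05 7451 x -0.01 0.016 y -0.048 0.047
toolz -0.04 8178 x -0.013 0.013 y -0.039 0.039
toolz -0.03 2318 x -0.012 0.013 y -0.031 0.03
toolz -0.02 952 x -0.013 0.01 y -0.014 0.013
toolz -0.01 966 x 0.005 0.01 y -0.014 0.013
toolz -0.00 765 x 0.005 0.01 y -0.014 0.013
toolz 0.01 136 x 0.005 0.01 y -0.012 0.011
[0.53064888 0.07259991 0.04      ] [0.49937852 0.06674975 0.004     ] [0.52977186 0.07234691 0.03521289] [0.52790492 0.07198567 0.04108072]
[-0.04101446  0.09513656]
[-0.04068775 -0.09757784]
[-0.07005854  0.10546044]
[-0.06965297 -0.10858666]
```

```bash
python3 -m jog '[[[0,-0.001,-0.04],[0,0,0],0],[[0,-0.001,-0.033],[0,0,0],0],[[0,0,0],[0,0,0],0]]'
python3 -m jog '[[[0.02,0.0037,0],[0,0,0],0],[[0.01,0.0018,0],[0,0,0],0],[[0.005,0.001,0],[0,0,0],0],[[0.005,0.001,0],[0,0,0],0]]'
```

```text
clock: 2.88
position: [0.4783, 0.0588, 0.0578]
ee_rot: [0.996, 0.092, 0.007, 0.0]
ft_force: [0.3, 0.5, 0.1]
grip_width: 0.0
clock: 3.38
position: [0.5229, 0.0665, 0.0647]
ee_rot: [0.996, 0.092, 0.011, 0.001]
ft_force: [0.2, -0.2, -0.4]
grip_width: 0.001
```

```bash
python3 -c "
from workcell import sensors;o=sensors.get_obs();print(o['joint_pos'],o['position'],o['ee_rot'],o['joint_velocities'])"
python3 -m jog '[[[-0.02,-0.0037,0],[0,0,0],0],[[0,0,0],[0,0,0],0]]'
python3 -c "
from workcell import sensors;o=sensors.get_obs();print(o['joint_pos'],o['position'],o['ee_rot'])"
```

```text
[ 0.41816222  0.39151556 -0.73153485  1.89997096  0.32626574  0.94801222
 -1.85079863] [0.52286935 0.06652724 0.06473302] [9.95723016e-01 9.17630054e-02 1.06956711e-02 9.10735841e-04] [-0.0497032   0.07801542  0.02444884 -0.11420526  0.04429101  0.04393988
 -0.0247355 ]
clock: 3.62
position: [0.503, 0.063, 0.0654]
ee_rot: [0.996, 0.092, 0.011, 0.001]
ft_force: [-0.4, 0.2, 0.7]
grip_width: -0.0
[ 0.44434584  0.34937759 -0.7467281   1.95004423  0.30128361  0.93045193
 -1.8365726 ] [0.50297929 0.06299698 0.06538495] [9.95709037e-01 9.18742783e-02 1.10394217e-02 8.72696024e-04]
```

```bash
python3 -m jog '[[[-0.006,-0.001,0],[0,0,0],0],[[0,0,-0.01],[0,0,0],0],[[0,0,-0.008],[0,0,0],0],[[0,0,0],[0,0,0],0]]'
```

```text
clock: 4.12
position: [0.4976, 0.062, 0.0462]
ee_rot: [0.996, 0.092, 0.011, 0.001]
ft_force: [-0.6, 0.7, 0.3]
grip_width: -0.001
```

```bash
python3 -m jog '[[[0.008,0.0015,0],[0,0,0],0],[[0.008,0.0015,0],[0,0,0],0],[[0.008,0.0015,0],[0,0,0],0]]'
python3 -m jog '[[[0.005,0.001,0],[0,0,0],0],[[0.005,0.001,0],[0,0,0],0],[[0.005,0.001,0],[0,0,0],0]]'
```

```text
clock: 4.5
position: [0.5232, 0.0667, 0.0462]
ee_rot: [0.996, 0.092, 0.011, 0.001]
ft_force: [-2.2, 0.4, 0.8]
grip_width: -0.001
clock: 4.88
position: [0.5392, 0.0701, 0.0461]
ee_rot: [0.996, 0.092, 0.011, 0.001]
ft_force: [-1.7, -0.6, 0.6]
grip_width: 0.003
```

```bash
python3 -m jog '[[[0.005,0.001,0],[0,0,0],0],[[0.005,0.001,0],[0,0,0],0],[[0.004,0.0007,0],[0,0,0],0]]'
python3 -m jog '[[[0.003,0.0005,0],[0,0,0],0],[[0.003,0.0005,0],[0,0,0],0]]'
```

```text
clock: 5.25
position: [0.5542, 0.073, 0.0461]
ee_rot: [0.996, 0.092, 0.011, 0.001]
ft_force: [-1.8, -0.6, 0.9]
grip_width: 0.0
clock: 5.5
position: [0.5606, 0.074, 0.0461]
ee_rot: [0.996, 0.092, 0.011, 0.001]
ft_force: [-2.3, -0.2, 0.6]
grip_width: 0.0
```

Run:
```python
from h import *
p,d=cams.camera("wrist"); cv2.imwrite("pics/w2.png",p[:,:,::-1])
p,d=cams.camera("top"); cv2.imwrite("pics/t2.png",cv2.resize(p[95:250,205:360,::-1],None,fx=3.8,fy=3.8,interpolation=cv2.INTER_CUBIC))
```

```text
(no output)
```

View pics/w2.png

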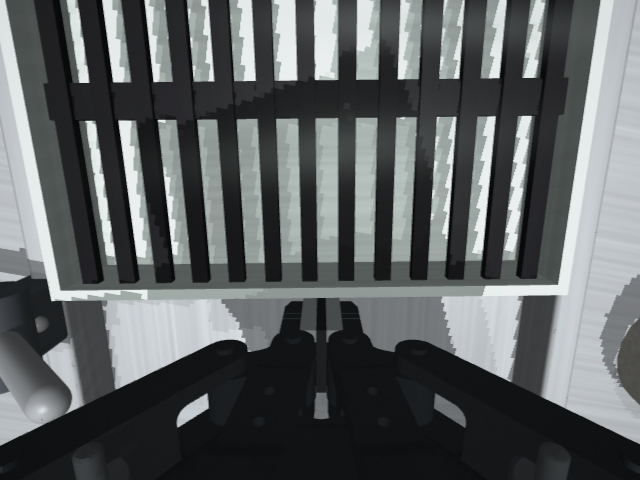

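View pics/t2.png

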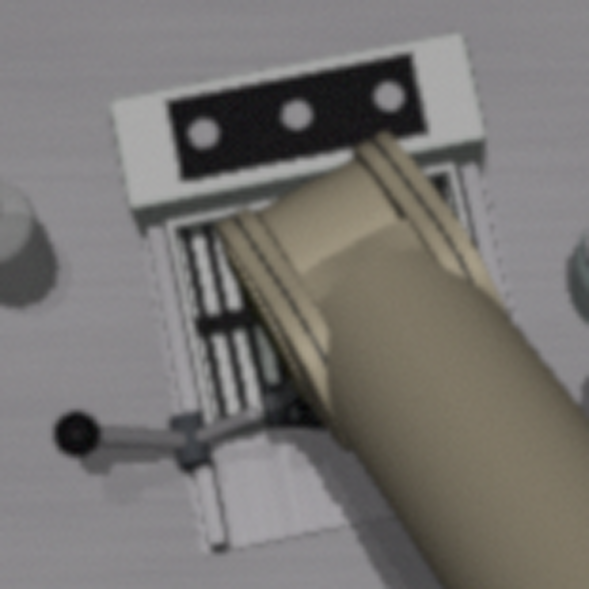

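The tray's front edge is at the finger pads (wrist row 292) and nearly home. The lever is still open. I'll keep going until the force rises.

```bash
python3 -m jog '[[[0.003,0.0005,0],[0,0,0],0],[[0.002,0.0004,0],[0,0,0],0]]'
python3 -m jog '[[[0.002,0.0004,0],[0,0,0],0],[[0.002,0.0004,0],[0,0,0],0]]'
```

```text
clock: 5.85
position: [0.5632, 0.0746, 0.0453]
ee_rot: [0.996, 0.092, 0.008, 0.001]
ft_force: [-13.5, -2.8, 6.9]
grip_width: 0.006
clock: 6.1
position: [0.5633, 0.0747, 0.044]
ee_rot: [0.996, 0.092, 0.003, 0.002]
ft_force: [-9.5, -2.0, 4.4]
grip_width: -0.003
```

```bash
python3 -m jog '[[[0,0,0],[0,0,0],0],[[-0.01,-0.0018,0],[0,0,0],0],[[-0.03,-0.0055,0],[0,0,0],0],[[-0.03,-0.0055,0],[0,0,0],0],[[0,0,0],[0,0,0],0]]'
python3 -m jog '[[[0,0,0.05],[0,0,0],0],[[0,0,0.05],[0,0,0],0],[[0,0,0.05],[0,0,0],0],[[0,0,0.04],[0,0,0],0],[[0,0,0],[0,0,0],0]]'
python3 - <<'E'
from h import *
p,d=cams.camera("scene"); cv2.imwrite("pics/s3.png",cv2.resize(p[225:395,245:445,::-1],None,fx=3.5,fy=3.5,interpolation=cv2.INTER_CUBIC))
p,d=cams.camera("top"); cv2.imwrite("pics/t3.png",cv2.resize(p[95:250,145:360,::-1],None,fx=3.6,fy=3.6,interpolation=cv2.INTER_CUBIC))
for uv in [(197,145),(169,176)]: print("syrup/shaker top",plane("top",uv,.165),plane("top",uv,.085))
E
```

```text
clock: 6.72
position: [0.4911, 0.0616, 0.0442]
ee_rot: [0.996, 0.092, 0.004, 0.002]
ft_force: [0.6, -0.5, -0.3]
grip_width: 0.001
clock: 7.35
position: [0.4927, 0.0619, 0.2418]
ee_rot: [0.996, 0.092, 0.007, 0.002]
ft_force: [0.4, -0.5, -0.2]
grip_width: 0.005
syrup/shaker top [0.66797593 0.30150514 0.165     ] [0.69605281 0.31784992 0.085     ]
syrup/shaker top [0.59739055 0.36218025 0.165     ] [0.62095556 0.38240344 0.085     ]
```

View pics/s3.png

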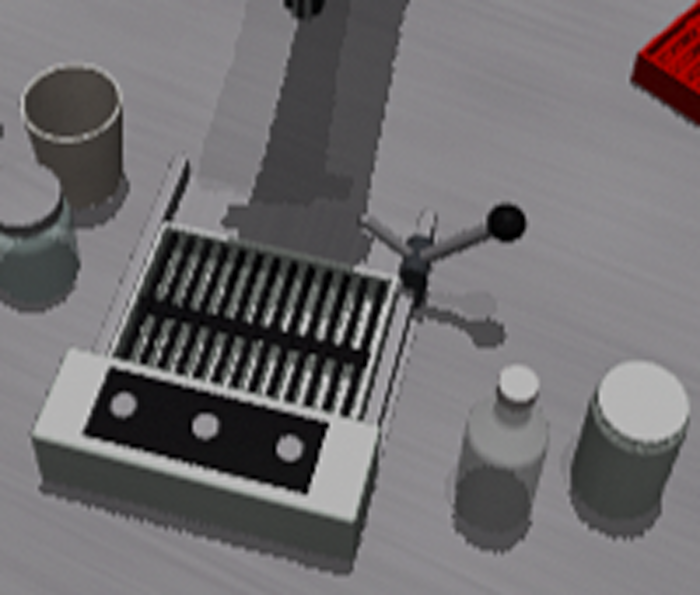

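View pics/t3.png

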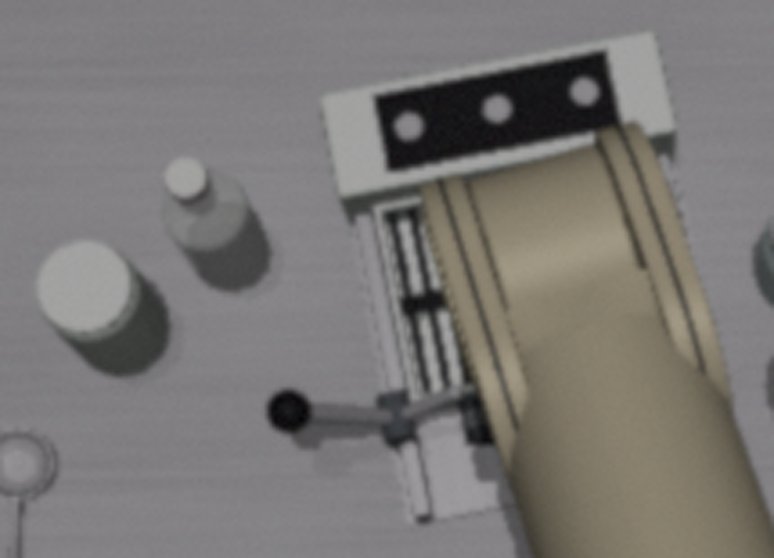

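The tray now stands against the housing. In the scene crop its front edge runs (170,225)-(398,280), and the lever is open with the knob at (506,222). Next I'll check the home distance and go to the outside of the knob.

```bash
python3 - <<'E'
from h import *
t0=np.array([.5701,.081]);c,s=np.cos(.1846),np.sin(.1846);R=np.array([[c,-s],[s,c]])
for uv in [(170,225),(398,280)]: print(R.T@(plane("scene",(uv[0]/3.5+244.6,uv[1]/3.5+224.6),.04)[:2]-t0))
for uv in [(183,160)]: print("railR front in scene",R.T@(plane("scene",(uv[0]/3.5+244.6,uv[1]/3.5+224.6),.03)[:2]-t0))
E
python3 -m jog '[[[0.006,0.046,0],[0,0,0],0],[[0.006,0.046,0],[0,0,0],0],[[0.006,0.046,0],[0,0,0],0],[[0.006,0.046,0],[0,0,0],0],[[0,0.02,0],[0,0,0],0]]'
```

```text
[ 0.00597583 -0.08876893]
[0.00591783 0.09506858]
railR front in scene [-0.06498367 -0.10272261]
clock: 8.07
position: [0.514, 0.2676, 0.2308]
ee_rot: [0.996, 0.089, 0.0, 0.003]
ft_force: [-0.9, -0.8, -0.7]
grip_width: -0.004
```

```bash
python3 -m jog '[[[0.005,0.02,0],[0,0,0],0],[[0.003,0.005,0],[0,0,0],0],[[0,0,0],[0,0,0],0]]'
```

```text
clock: 8.45
position: [0.5205, 0.2946, 0.226]
ee_rot: [0.996, 0.091, -0.003, 0.003]
ft_force: [-0.2, -0.7, -0.5]
grip_width: 0.004
```

```bash
python3 -m jog '[[[0,0,-0.03],[0,0,0],0],[[0,0,-0.03],[0,0,0],0],[[0,0,-0.02],[0,0,0],0],[[0,0,-0.008],[0,0,0],0],[[0,0,0],[0,0,0],0]]'
python3 - <<'E'
from h import *
p,d=cams.camera("scene"); cv2.imwrite("pics/s4.png",cv2.resize(p[205:375,265:465,::-1],None,fx=3.5,fy=3.5,interpolation=cv2.INTER_CUBIC))
p,d=cams.camera("wrist"); cv2.imwrite("pics/w4.png",p[:,:,::-1])
E
```

```text
clock: 9.07
position: [0.5217, 0.2902, 0.1354]
ee_rot: [0.996, 0.088, -0.002, 0.004]
ft_force: [0.3, -0.4, 0.2]
grip_width: 0.001
```

View pics/s4.png

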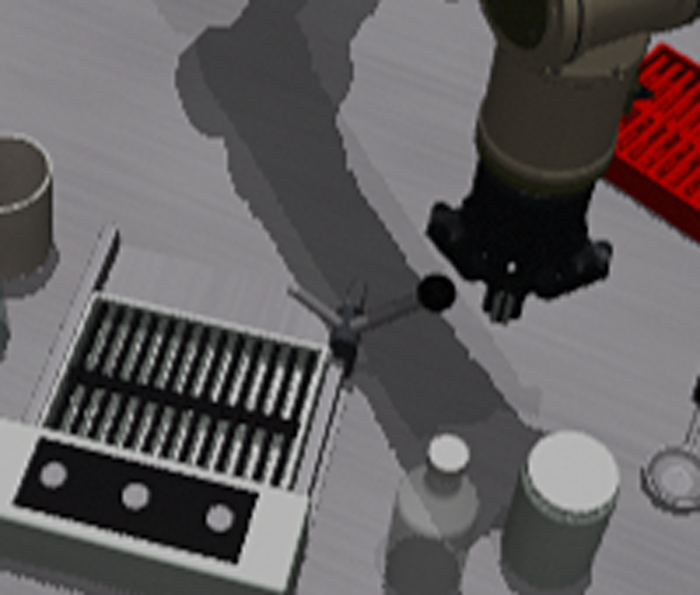

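View pics/w4.png

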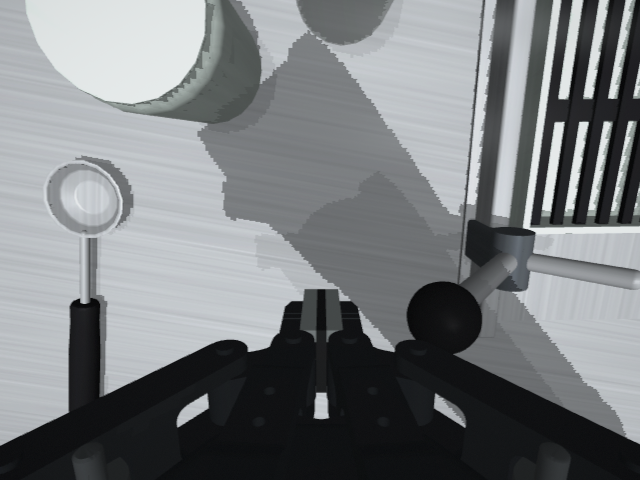

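The knob is at wrist (444,317), level with the fingertips at row 310, and there is a clear path inward. I'll push along dock -y, rising with the knob's arc.

```bash
python3 -m jog '[[[0.002,-0.01,-0.002],[0,0,0],0],[[0.001,-0.007,0],[0,0,0],0],[[0.001,-0.006,0.001],[0,0,0],0]]'
python3 -m jog '[[[0.002,-0.01,0.004],[0,0,0],0],[[0.002,-0.01,0.004],[0,0,0],0]]'
```

```text
clock: 9.55
position: [0.5267, 0.268, 0.1372]
ee_rot: [0.996, 0.089, -0.0, 0.002]
ft_force: [-3.8, 8.7, 6.6]
grip_width: 0.002
clock: 9.8
position: [0.5292, 0.2545, 0.1485]
ee_rot: [0.996, 0.092, 0.001, -0.003]
ft_force: [-4.6, 8.3, 5.3]
grip_width: 0.003
```

```bash
python3 -m jog '[[[0.002,-0.01,0],[0,0,0],0],[[0.002,-0.01,0.001],[0,0,0],0]]'
python3 -m jog '[[[0.002,-0.01,0.001],[0,0,0],0],[[0.002,-0.01,0],[0,0,0],0]]'
```

```text
clock: 10.05
position: [0.5313, 0.2437, 0.155]
ee_rot: [0.995, 0.096, 0.003, -0.01]
ft_force: [-7.4, 11.3, 11.5]
grip_width: -0.004
clock: 10.3
position: [0.5336, 0.2309, 0.1608]
ee_rot: [0.995, 0.099, 0.005, -0.015]
ft_force: [-8.6, 8.4, 15.4]
grip_width: 0.004
```

Run:
```python
from h import *
p,d=cams.camera("scene"); cv2.imwrite("pics/s5.png",cv2.resize(p[205:375,265:465,::-1],None,fx=3.5,fy=3.5,interpolation=cv2.INTER_CUBIC))
p,d=cams.camera("wrist"); cv2.imwrite("pics/w5.png",p[:,:,::-1])
```

```text
(no output)
```

View pics/s5.png

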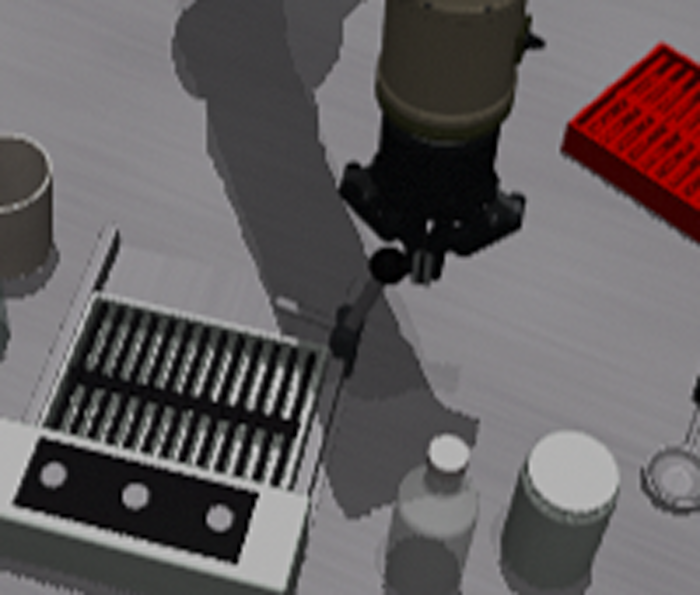

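View pics/w5.png

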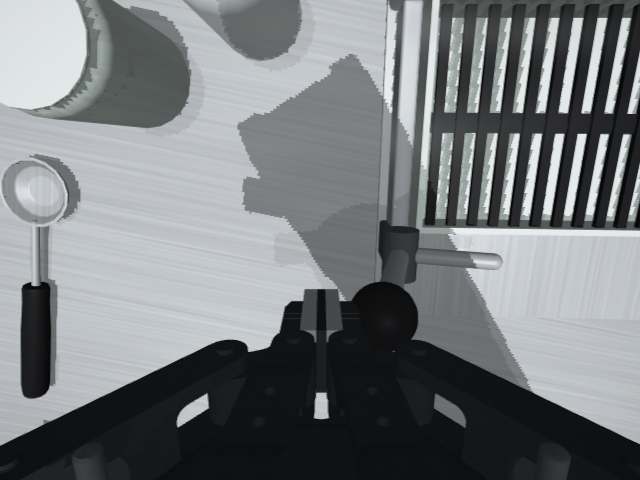

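```bash
python3 -m jog '[[[0.002,-0.01,-0.002],[0,0,0],0],[[0.002,-0.01,-0.002],[0,0,0],0]]'
python3 -m jog '[[[0.002,-0.01,-0.002],[0,0,0],0],[[0.002,-0.01,-0.002],[0,0,0],0]]'
```

```text
clock: 10.65
position: [0.5393, 0.2143, 0.1612]
ee_rot: [0.995, 0.1, 0.009, -0.017]
ft_force: [-0.4, 1.1, 1.3]
grip_width: -0.001
clock: 10.9
position: [0.5436, 0.1927, 0.1573]
ee_rot: [0.995, 0.1, 0.009, -0.017]
ft_force: [0.4, 0.3, 0.2]
grip_width: 0.001
```

Force dropped to zero, so the lever probably snapped over. I'll retreat up and outward, then look.

```bash
python3 -m jog '[[[-0.002,0.02,0.01],[0,0,0],0],[[-0.004,0.03,0.03],[0,0,0],0],[[-0.01,0.03,0.03],[0,0,0],0],[[-0.03,0.04,0.02],[0,0,0],0],[[-0.03,0.04,0.0],[0,0,0],0]]'
python3 -m jog '[[[-0.02,0.04,0],[0,0,0],0],[[-0.01,0.03,0],[0,0,0],0],[[0,0,0],[0,0,0],0]]'
python3 - <<'E'
from h import *
p,d=cams.camera("scene"); cv2.imwrite("pics/s6.png",cv2.resize(p[205:375,265:465,::-1],None,fx=3.5,fy=3.5,interpolation=cv2.INTER_CUBIC))
p,d=cams.camera("top"); cv2.imwrite("pics/t6.png",p[:,:,::-1]);cv2.imwrite("pics/t6c.png",cv2.resize(p[95:250,205:360,::-1],None,fx=3.8,fy=3.8,interpolation=cv2.INTER_CUBIC))
E
```

```text
clock: 11.52
position: [0.4672, 0.352, 0.2493]
ee_rot: [0.995, 0.095, 0.008, -0.016]
ft_force: [-0.3, 0.6, 0.2]
grip_width: 0.003
clock: 11.9
position: [0.431, 0.429, 0.2508]
ee_rot: [0.995, 0.099, 0.008, -0.017]
ft_force: [-0.3, -0.5, 0.1]
grip_width: -0.001
```

View pics/s6.png

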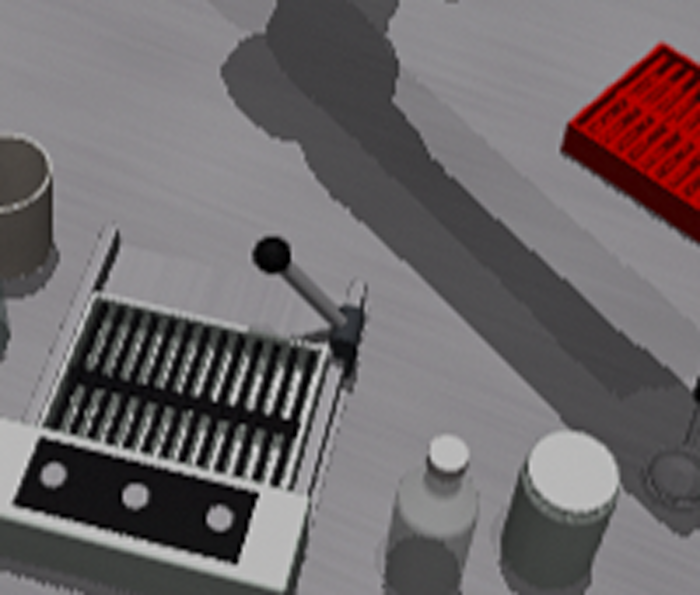

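View pics/t6c.png

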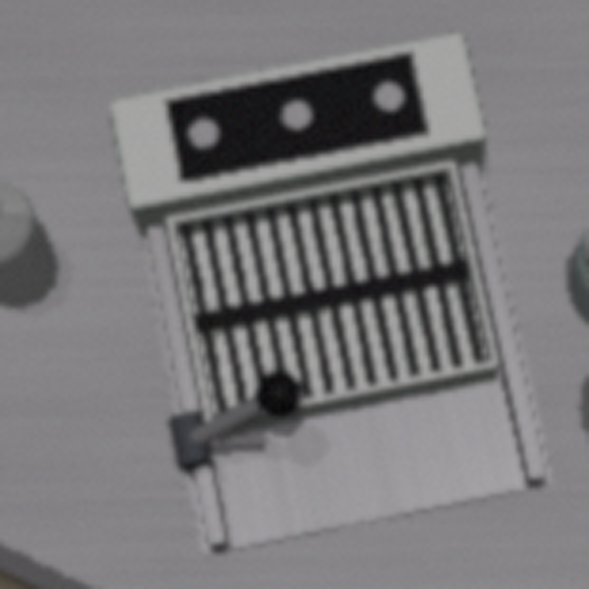

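View pics/t6.png

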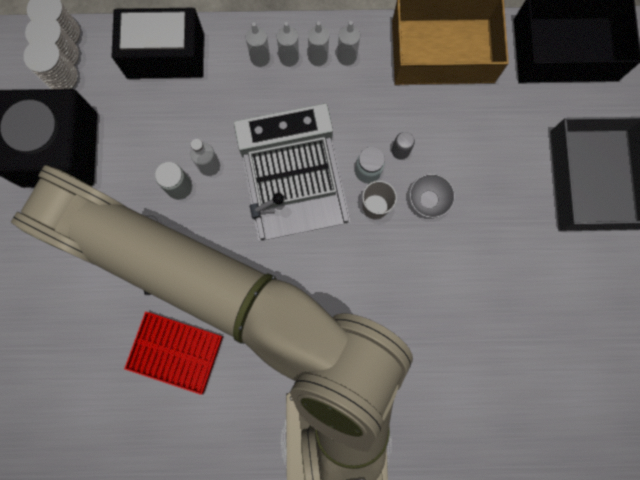

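The lever is shut: the knob is at top crop (278,394) and scene crop (272,254). The tray is against the housing and the bystanders have not moved. I'll check the numbers.

Run:
```python
from h import *
t0=np.array([.5701,.081]);c,s=np.cos(.1846),np.sin(.1846);R=np.array([[c,-s],[s,c]])
k,e=tri("top",T(278,394),"scene",(272/3.5+264.6,254/3.5+204.6)); print("knob dock",R.T@(k[:2]-t0),k[2],e)
print("tray front R",R.T@(plane("top",T(495,375),.04)[:2]-t0))
a,b=np.load("top_p.npy").astype(int),cams.camera("top")[0].astype(int)
df=np.abs(a-b).sum(2)
for n,(u,v) in dict(syrup=(202,152),can=(171,179),jar=(370,163),cup=(378,198),bowl=(431,195),shaker=(403,145),spoon=(150,225)).items(): print(n,df[v-15:v+15,u-15:u+15].mean())
```

```text
knob dock [-0.00878252  0.0452785 ] 0.1244528328013984 0.0012145519848476556
tray front R [-0.00250168 -0.09081254]
syrup 4.1755555555555555
can 4.38
jar 4.306666666666667
cup 4.265555555555555
bowl 3.9855555555555555
shaker 4.323333333333333
spoon 90.42333333333333
```

```bash
python3 -c "
from workcell import manip;print(manip.hand_in())"
```

```text
the job is handed in; nothing more can be done
None
```

I pushed the tray home with the closed fingertips, then pushed the lever knob inward past centre until it snapped shut. I backed the arm clear and handed the job in at about 12 s. No verdict was reported.

**Last checks:**
- **Tray:** the push met the stop at about 13 N. Its front measured about 2.5 mm short of home in the last top view, against the 6 mm allowed. It looked flat against the housing.
- **Lever:** the knob was measured from two views at dock y = 45 mm, z = 124 mm. The stated shut position is 46 mm and 125 mm.
- **Robot:** the wrist force was about zero after the arm backed off, so it was touching nothing.
- **Bystanders:** the syrup, can, jar, cup, bowl and shaker matched their starting pictures. The spoon was hidden by the arm in the last top view, so I could not compare it. The arm never went down near it, and the scene view showed its bowl end apparently in place.

**What disagreed:**
- **First approach:** the tool drifted up about 15 mm on the way in, so I backed off and lowered it before pushing.
- **Knob push:** the tool was pressed up by as much as 15 N as the knob rose under the fingers.
- **Home position by camera:** the scene camera put the tray front about 6 mm past home. It read a rail end about 10 mm too far in as well, so I took that as camera offset.

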